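# Set the drying clamp with a quarter turn of clearance

## Task

Swing the arm of the drying clamp fully home over the clay strip, then turn its wing thumbscrew clockwise until the foot seats on the strip. Then back the thumbscrew off a quarter turn, so that the clay can shrink freely, and finish still gripping it there, so that I can mark the setting. Leave the skull and the two pots where they stand.

Things in the scene. Friction and masses are not known exactly. Their poses are not given: they have to be found in the camera images.
- swing_arm (a joint): angle of the clamp's swing arm about the upright post, rad. 0 = fully home against its stop, the arm lying over the clay strip; grows as the arm swings out, anticlockwise seen from above (limit 1.5). The hinge is stiff with friction (about 0.6 N m, some 3.5 N at the arm's end) and stays where it is left.
- swing_end (a point): grip point at the free end of the grey swing arm, on its centre line and half-way up (95 mm above the table). The arm is a level bar 16 mm wide and 20 mm high, with a round end 11 mm past this point. The post's axis lies 180 mm from this point along the point's own +y axis (the arm's length); the thumbscrew's axis lies 70 mm along the same +y axis, with a brass boss of 28 mm diameter there whose top is 108 mm above the table. The point turns with the arm.
- thumbscrew (a joint): angle of the thumbscrew, rad. 0 = seated (a firm stop: the foot sits on the clay strip); grows as it is unscrewed, anticlockwise seen from above (limit 6.2); it starts somewhere between a third and six tenths of a turn out. Clockwise from above tightens. Friction about 0.05 N m; it stays where it is left. It sinks 4 mm for a full turn of tightening.
- wing (a point): centre of the thumbscrew's steel wing, an upright flat bar 52 mm long (along the point's x axis), 12 mm thick (along y) and 24 mm high, 150 mm above the table when seated, on the screw's upright axis (z up). Below it is free down to the brass boss 30 mm under its lower edge, except for the screw's 18 mm hub. Pinch the 12 mm thickness from above. The point turns with the screw.
- clamp: the clamp's fixed wooden base, 120 x 230 x 18 mm, held firmly to the table; the origin lies on the table below the centre of the clay strip (36 x 120 x 7 mm), where the thumbscrew's axis stands when the arm is home. The dark post (116 mm high with the arm's hub) stands 110 mm along its +y axis.
- skull: bystander: small clay skull, 83 x 56 x 59 mm, origin under its middle
- pot: bystander: squat pale pot, 67 mm across, 34 mm high, origin under its middle
- cup: bystander: speckled water pot, 68 mm across, 63 mm high, origin under its middle
- desk_lamp: obstacle: fixed black desk lamp to the left of the clamp; its bent stem rises about 0.45 m from a round base some 70 mm nearer the robot than this origin, the head hangs beyond it. Come to the clamp round the robot's side and right of it, not through it.
- banding_wheel: obstacle: fixed grey turntable 75 mm high on the robot's side of the clamp, origin under its middle; pass over it.

How it is judged:
By the outcome, as a careful person would: the job done as asked, in the order asked, and still so for the second after the job is handed in, while the arm keeps its last pose, push and grip.
It also fails if it takes over 72 s, if anything falls off the work surface, if the arm or the gripper's body presses on something with over 40 N, if the wrist force passes 120 N, or if a joint passes its speed limit or range.

## Robot

A 7-joint arm with a two-finger parallel gripper is mounted at the origin on a cart in front of the work surface, level with it; the furniture and walls round the work are solid. World frame = base frame: x ahead of the robot, y to its left, z up, the work surface at z = 0. Lengths are in m, angles in rad, forces in N, time in s.
With the tool pointing down it reaches from about 0.425 to 0.925 m from the base axis. Payload 6.8 kg.
Tool frame: the origin (TCP) lies on the centre line of the jaws, within the pads' length; the fingertips stand 17 mm ahead of it and the grasp point (between the pads) lies 2 mm behind it; z points along the fingers, x is the direction in which the jaws open and shut, and the axes are right-handed (so a half turn about z gives the same grasp; the last joint's range is limited). The gripper opens to 85 mm and grips with 20 to 120 N. Pads are 22 mm wide; open, the fingers measure 114 mm over their backs; the gripper's body (76 mm by 85 mm) begins 54 mm behind the grasp point. The pads swing forward as they close: fully open they stand 13 mm farther back than shut.
Start: joints at [-1.373, 0.477, 0.022, 1.555, -0.011, 1.109, -0.083], TCP at [0.203, 0.644, 0.248] pointing down, gripper open.
Joint ranges: [-2.96, 2.96], [-0.34, 2.1], [-1.41, 1.46], [0.24, 2.44], [-1.37, 4.51], [0.17, 1.92], [-2.96, 2.96]. Speed limits (rad/s): [2.39, 2.39, 3.14, 3.14, 3.14, 3.14, 3.14].

## Interface

Orientations are given as a unit quaternion [w, x, y, z].
In Python, from station import status, read_camera, camera_model, bot gives the robot as it stands.
- The arm moves only by the tool arm_command, never from a script. Its argument "series" is a list of rows, each a list of 3 entries, a list of its own where there are three numbers: the finger opening in mm, from 0 to 85.4, then the shift along the tool's x, y, z in mm, then the turn about the tool's z in rad. In form: [[gripper, [dx, dy, dz], roll], ...]. A call has 1 to 8 rows; each row is the pose to reach, as a shift and turn from the pose commanded when the call began, along the tool's axes at that moment; what a row does not reach only later rows make up. A row lasts 1/8 s, in which the tool goes at most 62.5 mm and 10.7 degrees, less where a joint would pass 70% of its speed; a pose out of reach is approached as far as the arm can. A call with a gripper value outside its range is refused whole. The fingers move at their own pace and stop on an object; "squeeze" is the grip in N (left out, the last holds). Time passes only in rows, so rows that repeat a pose let the fingers close. It gives the time, the measured TCP pose, the force and the opening at its end, in the units of the state.
- status.get_obs(): the state, without advancing time (a new reading comes with each control period).
- read_camera(name): name is "scene" or "top" or "wrist"; returns the picture (420x560x3 uint8, blue, green, red); there is no depth.
- camera_model(name): a dict with "fov_y" (degrees; the focal length in pixels is half the picture's height over the tangent of half this angle, whatever the lens; pixels are square), "cx", "cy" (the principal point, pixels), "R" (3x3) and "t" (3): a world point X has camera coordinates R X + t. Camera axes: x right, y down, z forward; pixel columns grow to the right and rows downward; lengths in m; the calibration is good to about 2 mm. A picture is of the moment at which its call begins: read the wrist's pose just before it. camera_model takes no time and is no camera call; for the wrist camera it gives the pose at the moment of the call.
- bot.hand_in(): hands the job in, once; it reports no verdict.
The state is a dict: "t": time; "q": joint angles; "joint_vel": joint speeds; "joint_torque": joint torques, N m; "eef_pos": TCP position; "tool_rot": TCP orientation; "contact_force": force on the tool from outside, world axes, zero at the start; "torque": the same for the moment, N m; "gripper_width": opening from 0.0 (shut) to 1.0 (fully open).
Only numpy, scipy, OpenCV 4.12 (cv2) and the standard library are available. Lean on these libraries where they do the work, as an engineer would, in place of code of your own. Each camera call takes 0.05 s, during which the arm holds its last target.

## Working session

There is one attempt and no reset: what is moved stays moved. The work goes in short steps, Python scripts to look and compute and a tool call to move; the robot and the scene stay as the last step left them, time stands still between calls to the robot, and variables do not carry over. Pictures are saved under pics/ and viewed, and the job is handed in when it is done.

Besides the shell and the picture viewer there is one more tool, called after ">>>" by a JSON object that holds its "name" and its "arguments", one argument or row to a line. arm_command: Moves the arm, as the interface text tells. Its arguments: {"type":"object","properties":{"series":{"type":"array"},"squeeze":{"type":"number"}},"required":["series"]}

```bash
ls; mkdir -p pics
python3 - <<'E'
from station import status, read_camera, camera_model, bot
import cv2
print(status.get_obs())
for n in ("scene","top","wrist"):
    m=camera_model(n); print(n,m)
    cv2.imwrite(f"pics/{n}0.png",read_camera(n))
E
```

```text
pics
{'t': 0.0, 'q': array([-1.3730935 ,  0.47779875,  0.02234415,  1.55643855, -0.01148831,
        1.10930342, -0.08311839]), 'joint_vel': array([ 0.00084097,  0.0014685 ,  0.00050701, -0.00045924,  0.00202976,
       -0.00083593, -0.00139774]), 'joint_torque': array([ 2.14898392e-05, -5.96457589e+01,  1.60799168e+00, -2.81193101e+01,
        1.23925443e-02,  9.61483049e-03,  1.19508738e-05]), 'eef_pos': array([0.20306463, 0.64314828, 0.24733214]), 'tool_rot': array([ 5.95678914e-04,  8.06552337e-01,  5.91161991e-01, -6.87789572e-04]), 'contact_force': array([ 0.36370144, -0.24720655,  0.252427  ]), 'torque': array([-0.00540959, -0.03103779,  0.0223805 ]), 'gripper_width': 1.0024401558382348}
scene {'fov_y': 49.30249358157176, 'cx': 277.4550163471149, 'cy': 212.44201003280565, 'R': array([[ 5.49864775e-01, -8.35253543e-01,  4.97802164e-04],
       [-3.60246789e-01, -2.37695573e-01, -9.02065998e-01],
       [ 7.53572147e-01,  4.95834985e-01, -4.31597830e-01]]), 't': array([-0.33709412,  0.31303171,  0.8276005 ])}
top {'fov_y': 55.90127001938461, 'cx': 272.8383799483385, 'cy': 213.70458429917795, 'R': array([[-0.01894618, -0.99936423,  0.03020236],
       [-0.98932972,  0.01437433, -0.14498302],
       [ 0.14445671, -0.03262697, -0.98897307]]), 't': array([-0.04967831,  0.55049477,  0.94548724])}
wrist {'fov_y': 68.19319259758271, 'cx': 284.5384494578567, 'cy': 210.32661668607432, 'R': array([[ 3.01461831e-01,  9.53477945e-01, -7.56552446e-04],
       [ 9.19883274e-01, -2.90631227e-01,  2.63340561e-01],
       [ 2.50869539e-01, -8.00830677e-02, -9.64702636e-01]]), 't': array([-0.67435122, -0.03448868,  0.37834663])}
```

View pics/scene0.png

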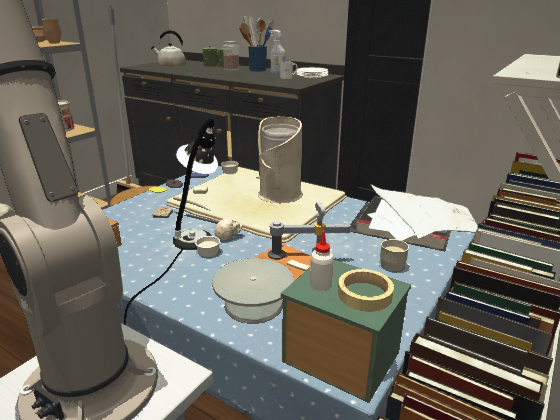

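View pics/top0.png

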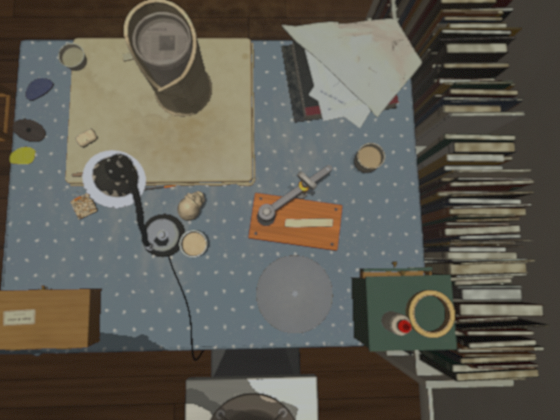

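View pics/wrist0.png

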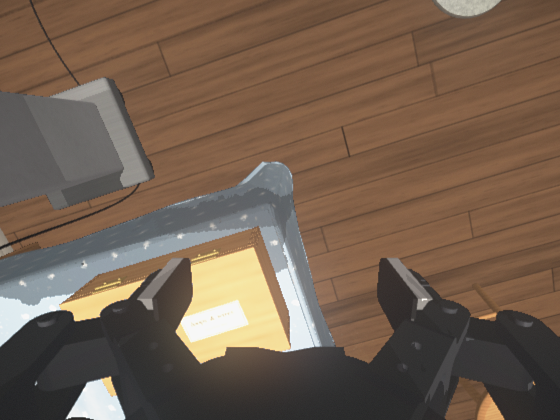

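```bash
cat > h.py <<'E'
from station import status, read_camera, camera_model, bot
import cv2, numpy as np
def f(m): return 210/np.tan(np.radians(m["fov_y"])/2)
def plane(m,uv,z):
    R=np.array(m["R"]);t=np.array(m["t"]);d=R.T@np.array([(uv[0]-m["cx"])/f(m),(uv[1]-m["cy"])/f(m),1]);c=-R.T@t
    return c+d*(z-c[2])/d[2]
def proj(m,X):
    p=np.array(m["R"])@np.array(X)+np.array(m["t"]);return np.array([m["cx"]+f(m)*p[0]/p[2],m["cy"]+f(m)*p[1]/p[2]])
def crop(im,x0,y0,w,h,s,fn): cv2.imwrite("pics/"+fn,cv2.resize(im[y0:y0+h,x0:x0+w],None,fx=s,fy=s,interpolation=cv2.INTER_CUBIC))
E
python3 - <<'E'
from h import *
im=cv2.imread("pics/top0.png"); crop(im,235,140,160,120,5,"top0c.png")
im=cv2.imread("pics/scene0.png"); crop(im,250,190,130,95,6,"scene0c.png")
E
```

```text
(no output)
```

View pics/top0c.png

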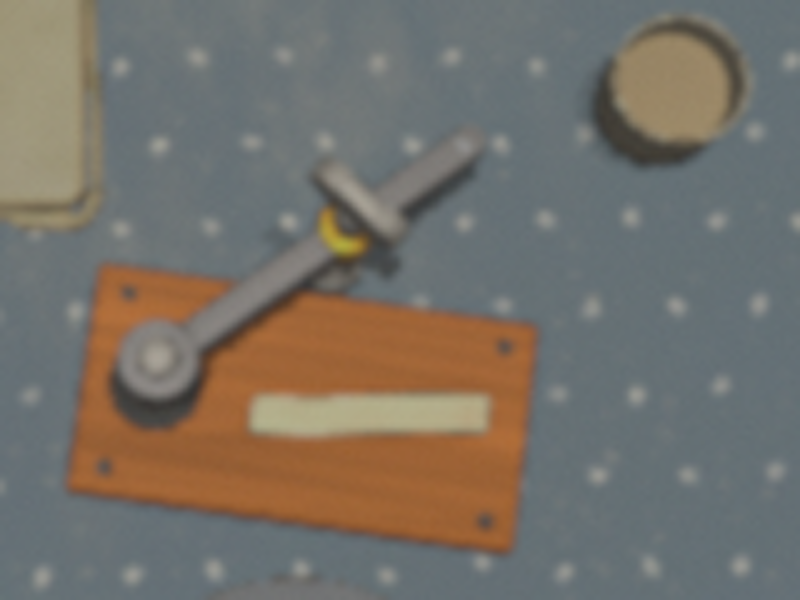

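View pics/scene0c.png

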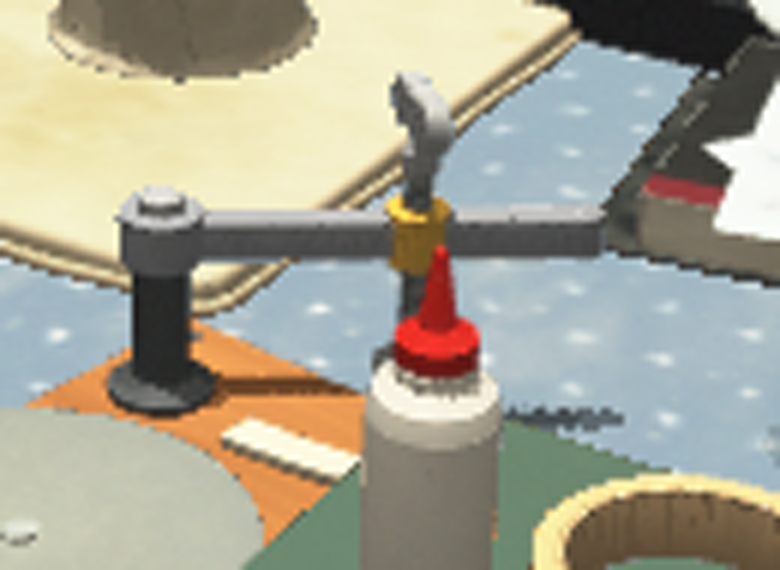

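Run:
```python
from h import *
m=camera_model("top")
P=lambda u,v,z: plane(m,(235+(u+.5)/5-.5,140+(v+.5)/5-.5),z)
post=P(157,357,.116); tip=P(474,142,.105)
print("post",post,"tip",tip,np.linalg.norm((tip-post)[:2]))
B=[P(*p,.018) for p in [(100,265),(537,325),(512,552),(68,490)]]
for b in B: print("base",b)
print([np.linalg.norm(B[i]-B[(i+1)%4]) for i in range(4)])
C=[P(*p,.025) for p in [(250,397),(489,394),(489,430),(250,434)]]
print("clay",np.mean(C,axis=0))
d=(B[1]-B[0]+B[2]-B[3]);th=np.arctan2(d[1],d[0]);
da=(tip-post);tha=np.arctan2(da[1],da[0]);print("home dir",th,"arm",tha,"swing",tha-th)
w1=P(328,168,.164);w2=P(398,228,.164);c=(w1+w2)/2;print("wing",w1,w2,np.linalg.norm(w1-w2),c,np.linalg.norm((c-post)[:2]))
u=da/np.linalg.norm(da);print("expected wing",post+110*u/1000,"end",post+.18*u)
uh=d/np.linalg.norm(d);print("home end",post+.18*uh,"home wing",post+.11*uh)
dw=w2-w1;print("wing dir",np.arctan2(dw[1],dw[0]), "rel arm",np.arctan2(dw[1],dw[0])-tha)
for n,uv in dict(cup=(369,155),pot=(194,243),skull=(191,206),wheel=(294,294),lampbase=(163,234)).items(): print(n,plane(m,uv,.03))
o=status.get_obs()
from scipy.spatial.transform import Rotation as Ro
print(Ro.from_quat(np.roll(o['tool_rot'],-1)).as_matrix())
```

```text
post [ 0.5451315  -0.04079093  0.116     ] tip [ 0.6481419  -0.19347537  0.105     ] 0.18418383051867915
base [ 0.60835627 -0.01384859  0.018     ]
base [ 0.57401429 -0.23812243  0.018     ]
base [ 0.45780504 -0.2202276   0.018     ]
base [0.49289584 0.00370597 0.018     ]
[np.float64(0.22688791016587845), np.float64(0.11757897140194712), np.float64(0.22666629151090786), np.float64(0.11678729674130377)]
clay [ 0.52848794 -0.1494349   0.025     ]
home dir -1.7244868602988301 arm -0.9772788663930028 swing 0.7472079939058274
wing [ 0.6214062 -0.1171958  0.164    ] [ 0.59387541 -0.1473994   0.164     ] 0.04086810793328841 [ 0.6076408 -0.1322976  0.164    ] 0.11081915632962736
expected wing [ 0.60654291 -0.13181638  0.10944216] end [ 0.6456229  -0.18974166  0.10526899]
home end [ 0.51757598 -0.21866924  0.116     ] home wing [ 0.52829201 -0.14949434  0.116     ]
wing dir -2.3099324618344452 rel arm -1.3326535954414425
cup [ 0.70153053 -0.31187383  0.03      ]
pot [0.48065508 0.13757677 0.03      ]
skull [0.57371425 0.14597633 0.03      ]
wheel [ 0.35153685 -0.10737107  0.03      ]
lampbase [0.50426529 0.21425107 0.03      ]
[[ 3.01004334e-01  9.53622718e-01 -3.19792209e-04]
 [ 9.53621752e-01 -3.01004486e-01 -1.36167842e-03]
 [-1.39478637e-03  1.04910301e-04 -9.99999022e-01]]
```

```bash
cat >> h.py <<'E'
from scipy.spatial.transform import Rotation as Ro
def T():
    o=status.get_obs(); return o, Ro.from_quat(np.roll(o['tool_rot'],-1)).as_matrix()
def deltas(pts,start=None):
    o,R=T(); p0=o['eef_pos'] if start is None else np.array(start)
    for p in pts: print(p,np.round(1000*R.T@(np.array(p)-p0),1))
E
python3 - <<'E'
from h import *
deltas([(.30,.34,.30),(.375,.22,.30),(.42,.10,.30),(.44,0,.30),(.50,-.10,.28),(.62,-.15,.28),(.69,-.165,.25),(.69,-.165,.11)])
print(np.array(T()[0]['q']))
E
```

```text
(0.3, 0.34, 0.3) [-260.1  183.7  -52.1]
(0.375, 0.22, 0.3) [-352.   291.3  -51.9]
(0.42, 0.1, 0.3) [-452.9  370.4  -51.8]
(0.44, 0, 0.3) [-542.2  419.6  -51.6]
(0.5, -0.1, 0.28) [-619.5  506.9  -31.5]
(0.62, -0.15, 0.28) [-631.   636.4  -31.5]
(0.69, -0.165, 0.25) [-624.2  707.6   -1.5]
(0.69, -0.165, 0.11) [-624.   707.6  138.5]
[-1.3730857   0.4776268   0.02234435  1.55618411 -0.01149084  1.10930865
 -0.0830596 ]
```

>>> {"name": "arm_command", "arguments": {
  "series": [
    [0,[-40,30,-20],0],
    [0,[-87,61,-52],0],
    [0,[-130,92,-52],0],
    [0,[-173,122,-52],0],
    [0,[-217,153,-52],0],
    [0,[-260,184,-52],0],
    [0,[-306,238,-52],0],
    [0,[-352,291,-52],0]
  ],
  "squeeze": 40
}}

```text
t: 1.15
eef_pos: [0.3668, 0.2323, 0.3004]
tool_rot: [-0.0, 0.806, 0.591, 0.0]
contact_force: [0.7, -0.0, 0.3]
gripper_width: 0.002
```

Run:
```python
from h import *
deltas([(.42,.10,.30),(.44,0,.30),(.50,-.10,.28),(.62,-.15,.28),(.69,-.165,.25),(.69,-.165,.11)])
o=T()[0];print(o['t'],o['eef_pos'],o['q'],o['contact_force'])
```

```text
(0.42, 0.1, 0.3) [-110.3   90.5    0.4]
(0.44, 0, 0.3) [-199.6  139.6    0.3]
(0.5, -0.1, 0.28) [-277.   226.9   20.3]
(0.62, -0.15, 0.28) [-288.6  356.4   20.3]
(0.69, -0.165, 0.25) [-281.9  427.6   50.3]
(0.69, -0.165, 0.11) [-282.   427.6  190.3]
1.15 [0.36682489 0.23234924 0.30041895] [-9.54512163e-01  6.13729906e-03  2.49571265e-01  2.04550495e+00
 -2.01418185e-03  1.08948818e+00  5.61603528e-01] [ 0.70570895 -0.02605697  0.28643663]
```

>>> {"name": "arm_command", "arguments": {
  "series": [
    [0,[-55,40,0],0],
    [0,[-100,79,0],0],
    [0,[-145,104,0],0],
    [0,[-190,128,0],0],
    [0,[-228,172,10],0],
    [0,[-267,216,20],0],
    [0,[-270,270,20],0],
    [0,[-275,330,20],0]
  ]
}}

```text
t: 2.15
eef_pos: [0.5995, -0.128, 0.28]
tool_rot: [-0.0, 0.806, 0.591, 0.0]
contact_force: [0.1, 1.4, 1.5]
gripper_width: -0.001
```

Run:
```python
from h import *
deltas([(.62,-.15,.28),(.69,-.165,.25),(.69,-.165,.11)])
o=T()[0];print(o['t'],o['eef_pos'],o['q'],o['contact_force'])
cv2.imwrite("pics/w1.png",read_camera("wrist"))
```

```text
(0.62, -0.15, 0.28) [-14.8  26.2   0. ]
(0.69, -0.165, 0.25) [-8.1 97.5 30. ]
(0.69, -0.165, 0.11) [ -8.2  97.6 170. ]
2.15 [ 0.5994533 -0.1280041  0.2800249] [-0.38635964  0.40136115  0.66617894  1.70824405 -0.27149392  1.12639931
  1.62441213] [0.1041174  1.42626436 1.50800084]
```

View pics/w1.png

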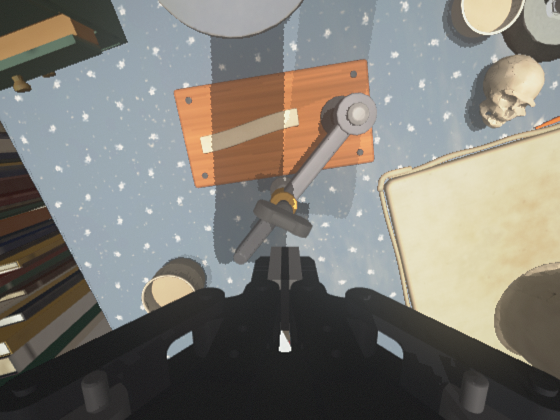

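Run:
```python
from h import *
m=camera_model("wrist")
post=plane(m,(357,112),.116);tip=plane(m,(239,257),.105)
w1=plane(m,(262,206),.164);w2=plane(m,(306,225),.164)
print(post,tip,np.linalg.norm((tip-post)[:2]));print((w1+w2)/2,np.linalg.norm(w1-w2),np.arctan2(*(w1-w2)[1::-1]))
d=tip-post;print(np.arctan2(d[1],d[0]))
print(plane(m,(170,293),.063))
```

```text
[ 0.55096963 -0.04637231  0.116     ] [ 0.65479313 -0.19634493  0.105     ] 0.18240368761687584
[ 0.60941222 -0.13223676  0.164     ] 0.038938538362175985 -2.2984064391256065
-0.9652683582189298
[ 0.69040078 -0.30601543  0.063     ]
```

>>> {"name": "arm_command", "arguments": {
  "series": [
    [0,[-12,40,10],0],
    [0,[-8,85,30],0],
    [0,[-8,98,60],0],
    [0,[-8,98,110],0],
    [0,[-8,98,150],0],
    [0,[-8,98,170],0],
    [0,[-8,98,170],0],
    [0,[-8,98,170],0]
  ]
}}

```text
t: 3.2
eef_pos: [0.6904, -0.1651, 0.1122]
tool_rot: [0.001, 0.807, 0.591, 0.001]
contact_force: [0.9, -0.0, 0.3]
gripper_width: -0.004
```

Run:
```python
from h import *
P=np.array([.548,-.0435])
pts=[]
for th in np.linspace(-.977,-1.724,9):
    u=np.array([np.cos(th),np.sin(th)]);n=np.array([-u[1],u[0]]);p=P+.178*u+.021*n;pts.append((*np.round(p,4),.110))
deltas(pts)
o=T()[0];print(o['t'],o['eef_pos'],o['q'],o['contact_force'])
im=read_camera("wrist");cv2.imwrite("pics/w2.png",im)
```

```text
(np.float64(0.665), np.float64(-0.1793), 0.11) [-21.2 -19.9   2.2]
(np.float64(0.6518), np.float64(-0.1896), 0.11) [-35.  -29.4   2.1]
(np.float64(0.6378), np.float64(-0.1986), 0.11) [-47.8 -40.    2.1]
(np.float64(0.6229), np.float64(-0.2063), 0.11) [-59.6 -51.9   2.1]
(np.float64(0.6074), np.float64(-0.2126), 0.11) [-70.3 -64.8   2. ]
(np.float64(0.5914), np.float64(-0.2174), 0.11) [-79.7 -78.6   2. ]
(np.float64(0.575), np.float64(-0.2207), 0.11) [-87.8 -93.3   1.9]
(np.float64(0.5583), np.float64(-0.2224), 0.11) [ -94.4 -108.7    1.9]
(np.float64(0.5416), np.float64(-0.2226), 0.11) [ -99.6 -124.6    1.8]
3.2 [ 0.69037298 -0.1650889   0.11222337] [-0.2114      0.73267839  0.55379276  1.59912649 -0.45159774  0.93729485
  1.76287886] [ 0.93641967 -0.04899573  0.29483395]
```

View pics/w2.png

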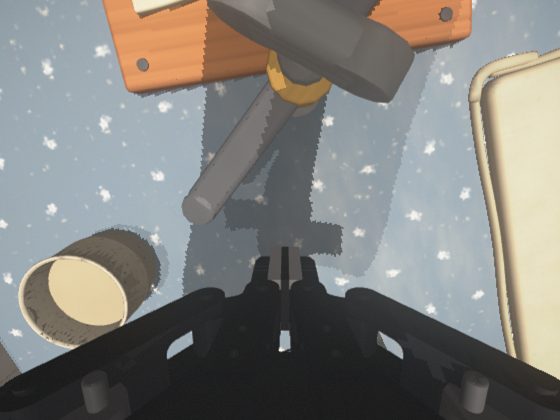

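>>> {"name": "arm_command", "arguments": {
  "series": [
    [0,[-12,-8,2],0],
    [0,[-21,-20,2],0],
    [0,[-35,-29,2],0],
    [0,[-48,-40,2],0],
    [0,[-60,-52,2],0],
    [0,[-70,-65,2],0],
    [0,[-80,-79,2],0],
    [0,[-88,-93,2],0]
  ]
}}

```text
t: 4.25
eef_pos: [0.574, -0.2195, 0.1087]
tool_rot: [-0.0, 0.806, 0.591, 0.001]
contact_force: [4.8, 4.1, -0.7]
gripper_width: 0.003
```

>>> {"name": "arm_command", "arguments": {
  "series": [
    [0,[-3,-8,0],0],
    [0,[-6,-16,0],0],
    [0,[-9,-24,0],0],
    [0,[-10,-28,0],0],
    [0,[-11,-32,0],0]
  ]
}}

```text
t: 4.88
eef_pos: [0.5404, -0.2214, 0.1085]
tool_rot: [0.0, 0.807, 0.591, 0.0]
contact_force: [3.7, 2.4, 0.5]
gripper_width: 0.003
```

Run:
```python
from h import *
o=T()[0];print(o['t'],o['eef_pos'],o['q'],o['contact_force'])
im=read_camera("wrist");cv2.imwrite("pics/w3.png",im)
im=read_camera("top"); crop(im,235,140,160,120,5,"top3.png")
```

```text
4.875 [ 0.54042597 -0.22141048  0.10850683] [-0.14312958  0.55985031  0.56893269  1.92323819 -0.42032078  0.77710325
  1.92681015] [3.71650712 2.36479763 0.49271962]
```

View pics/w3.png

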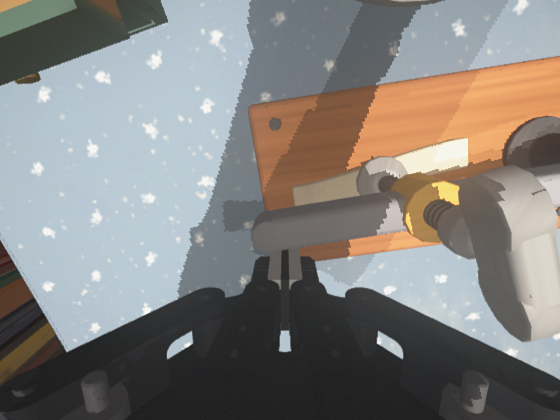

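View pics/top3.png

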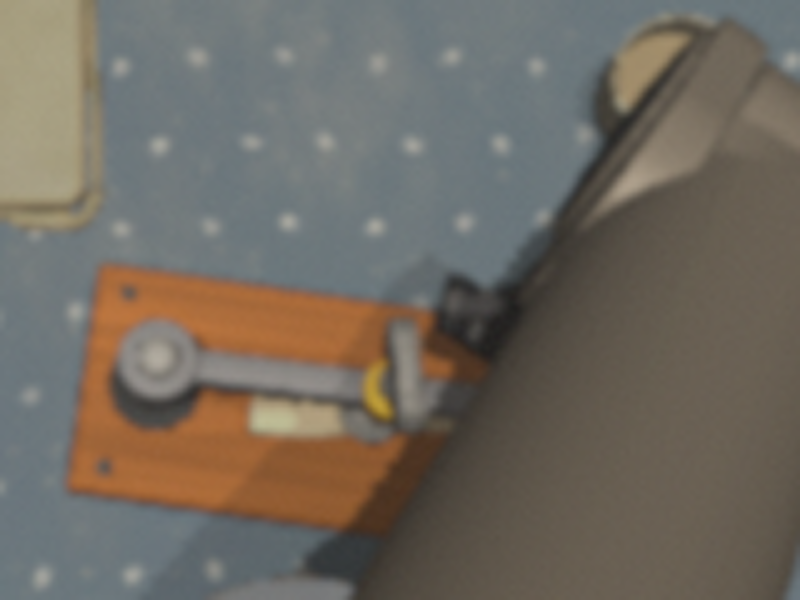

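>>> {"name": "arm_command", "arguments": {
  "series": [
    [0,[-1,-4,0],0],
    [0,[-1,-8,0],0],
    [0,[-1,-8,0],0]
  ]
}}

```text
t: 5.35
eef_pos: [0.5367, -0.2211, 0.1091]
tool_rot: [0.004, 0.806, 0.592, 0.002]
contact_force: [15.0, -3.7, -10.6]
gripper_width: -0.0
```

>>> {"name": "arm_command", "arguments": {
  "series": [
    [0,[-1,-3,0],0],
    [0,[-1,-5,0],0],
    [0,[-1,-5,0],0]
  ]
}}

```text
t: 5.72
eef_pos: [0.5364, -0.2206, 0.1099]
tool_rot: [0.008, 0.806, 0.592, 0.005]
contact_force: [26.9, -4.3, -17.4]
gripper_width: -0.003
```

>>> {"name": "arm_command", "arguments": {
  "series": [
    [0,[0,15,0],0],
    [0,[0,40,0],0],
    [0,[0,50,-30],0],
    [0,[0,50,-90],0],
    [0,[0,50,-150],0],
    [0,[0,50,-150],0]
  ]
}}

```text
t: 6.48
eef_pos: [0.5757, -0.237, 0.2628]
tool_rot: [0.003, 0.807, 0.59, 0.002]
contact_force: [-0.2, -0.6, -0.3]
gripper_width: 0.004
```

Run:
```python
from h import *
o=T()[0];print(o['t'],o['eef_pos'],o['q'],o['contact_force'])
im=read_camera("wrist");cv2.imwrite("pics/w4.png",im)
im=read_camera("top"); crop(im,235,140,160,120,5,"top4.png")
```

```text
6.475 [ 0.57566025 -0.23698756  0.26279274] [-0.20408391  0.43548817  0.6747323   1.71046023 -0.30105712  1.09495608
  1.82597514] [-0.24798988 -0.55591051 -0.33574355]
```

View pics/w4.png

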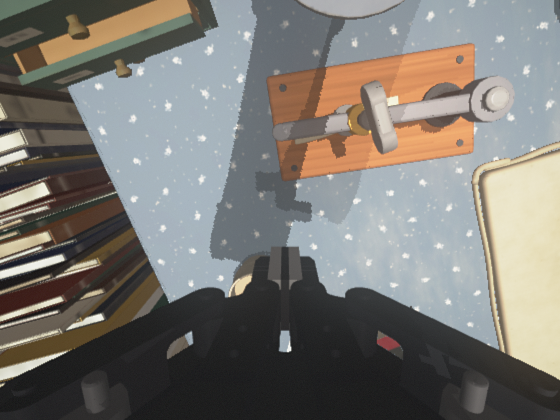

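View pics/top4.png

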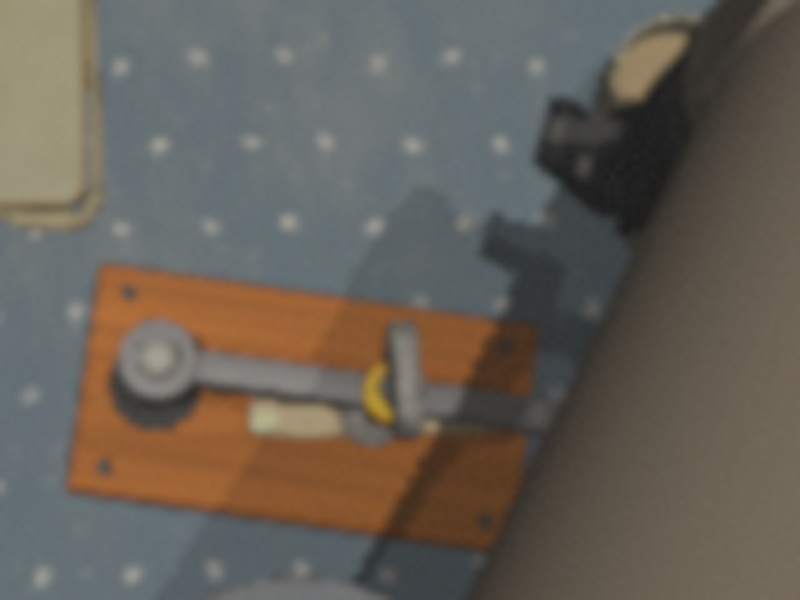

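Run:
```python
from h import *
im=cv2.imread("pics/w4.png"); crop(im,260,40,260,160,3,"w4c.png")
```

```text
(no output)
```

View pics/w4c.png

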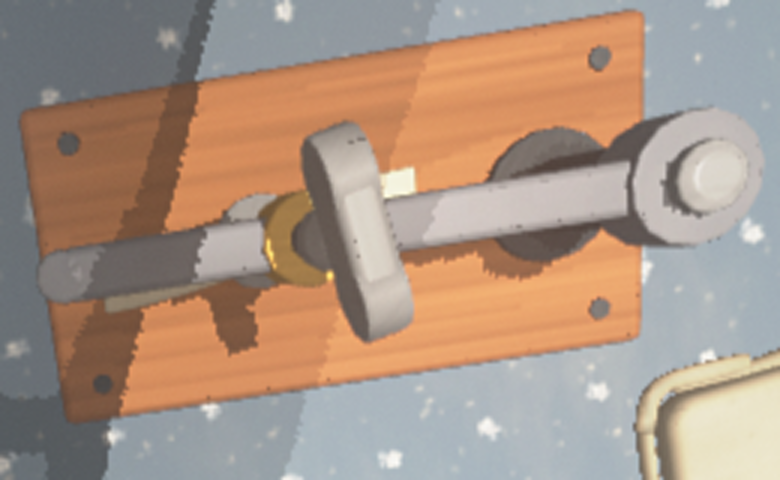

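Run:
```python
from h import *
m=camera_model("wrist")
P=lambda u,v,z: plane(m,(260+(u+.5)/3-.5,40+(v+.5)/3-.5),z)
az=lambda a,b: np.arctan2(*(b-a)[1::-1])
post=P(714,171,.116);tip=P(52,277,.105)
print(post,tip,np.linalg.norm((tip-post)[:2]),az(post,tip))
print("base",az(P(643,10,.018),P(20,112,.018)),az(P(640,337,.018),P(70,422,.018)))
c=P(370,233,.164);print("wing",c,np.linalg.norm((c-post)[:2]))
print("wdir",az(P(343,192,.164),P(362,283,.164)),az(P(375,187,.164),P(397,273,.164)))
o,R=T();print("tool x az",az(np.zeros(3),R[:,0]))
m=camera_model("top")
P=lambda u,v,z: plane(m,(235+(u+.5)/5-.5,140+(v+.5)/5-.5),z)
post=P(157,357,.116);e=P(530,410,.105);print("top arm",az(post,e));a=P(403,325,.164);b=P(407,428,.164);print("wing",a,b,(a+b)/2,az(b,a))
```

```text
[ 0.54144851 -0.04215861  0.116     ] [ 0.51371593 -0.2225695   0.105     ] 0.18252995586278117 -1.7233214218139756
base -1.727517497129691 -1.728746414275275
wing [ 0.52573988 -0.14922906  0.164     ] 0.10821664668173445
wdir -0.01956134482698755 0.03378360371407356
tool x az 1.2639755426456771
top arm -1.7183088828274515
wing [ 0.55042124 -0.14811524  0.164     ] [ 0.50496371 -0.14829242  0.164     ] [ 0.52769247 -0.14820383  0.164     ] 0.0038974690594057787
```

Run:
```python
from h import *
deltas([(.527,-.149,.25),(.527,-.149,.161)])
```

```text
(0.527, -0.149, 0.25) [ 67.7 -70.5   8.1]
(0.527, -0.149, 0.161) [ 67.8 -70.4  97.1]
```

>>> {"name": "arm_command", "arguments": {
  "series": [
    [45,[33,-35,0],-0.15],
    [45,[68,-70,0],-0.31],
    [45,[68,-70,8],-0.31],
    [45,[68,-70,8],-0.31]
  ]
}}

```text
t: 7.08
eef_pos: [0.5273, -0.1487, 0.2486]
tool_rot: [-0.001, 0.706, 0.708, -0.001]
contact_force: [0.2, -0.2, -1.3]
gripper_width: 0.525
```

Run:
```python
from h import *
o,R=T();print(o['t'],o['eef_pos'],o['q'],o['contact_force'],o['gripper_width'],np.arctan2(R[1,0],R[0,0]))
im=read_camera("wrist");cv2.imwrite("pics/w5.png",im)
```

```text
7.075 [ 0.52732611 -0.14870335  0.24856422] [-0.33282973  0.3019413   0.60897913  1.89030476 -0.2003999   1.01389772
  1.93604318] [ 0.21563159 -0.16763749 -1.27355721] 0.5250882474324347 1.5738676333148789
```

View pics/w5.png

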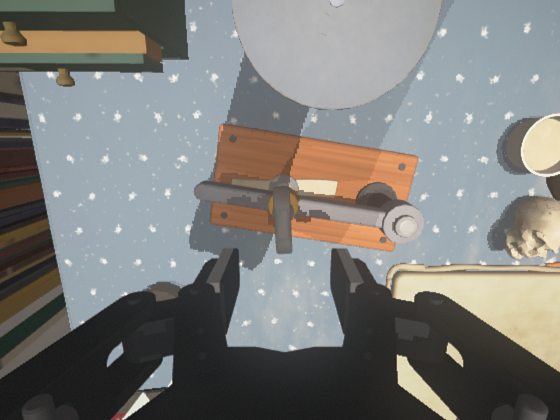

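>>> {"name": "arm_command", "arguments": {
  "series": [
    [45,[0,0,30],0],
    [45,[0,0,60],0],
    [45,[0,0,80],0],
    [45,[0,0,87],0],
    [45,[0,0,87],0]
  ]
}}

```text
t: 7.75
eef_pos: [0.5286, -0.1494, 0.1631]
tool_rot: [-0.0, 0.706, 0.708, -0.001]
contact_force: [0.8, 0.1, -0.4]
gripper_width: 0.524
```

Run:
```python
from h import *
o,R=T();print(o['t'],o['eef_pos'],o['contact_force'],o['gripper_width'])
im=read_camera("wrist");cv2.imwrite("pics/w6.png",im)
im=read_camera("scene");crop(im,230,160,160,120,5,"s6.png")
```

```text
7.75 [ 0.52861495 -0.14937232  0.16310446] [ 0.79296161  0.06540815 -0.35251981] 0.5244743179741475
```

View pics/w6.png

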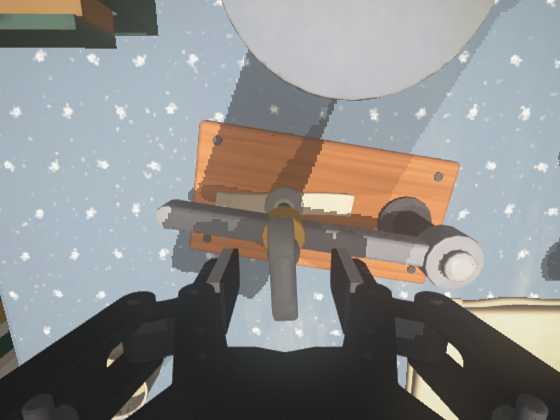

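View pics/s6.png

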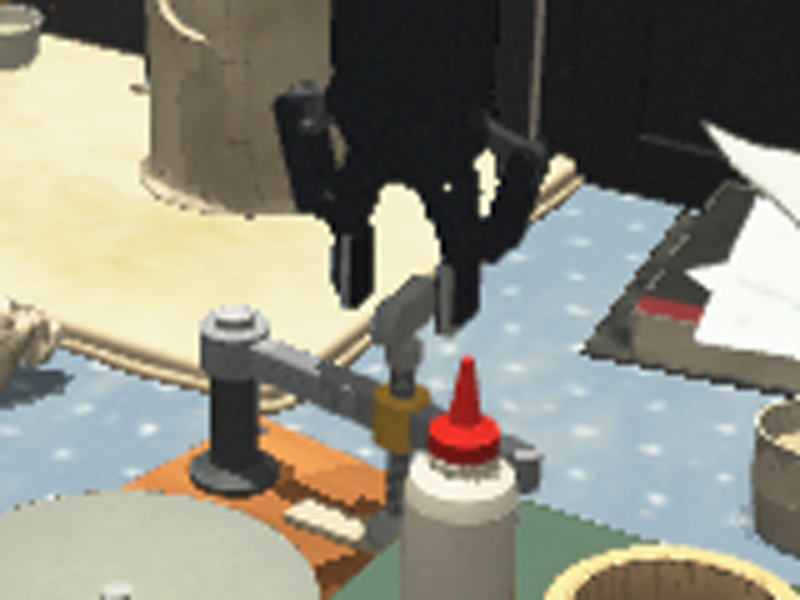

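>>> {"name": "arm_command", "arguments": {
  "series": [
    [20,[0,0,2],0],
    [0,[0,0,2],0],
    [0,[0,0,2],0],
    [0,[0,0,2],0],
    [0,[0,0,2],0]
  ],
  "squeeze": 50
}}

```text
t: 8.48
eef_pos: [0.5288, -0.1496, 0.1618]
tool_rot: [0.001, 0.706, 0.708, -0.0]
contact_force: [-1.0, -4.4, 3.9]
gripper_width: 0.126
```

Run:
```python
from h import *
o,R=T();print(o['t'],o['eef_pos'],o['q'],o['contact_force'],o['torque'],o['gripper_width'],np.arctan2(R[1,0],R[0,0]))
im=read_camera("wrist");cv2.imwrite("pics/w7.png",im)
```

```text
8.475 [ 0.52878984 -0.14962505  0.1618278 ] [-0.27709234  0.41728008  0.55836777  1.96920783 -0.29305193  0.83324985
  2.01586549] [-0.98191464 -4.44343446  3.93577238] [-1.08253126  0.28156176 -0.00851664] 0.12565841634902328 1.574144451977164
```

View pics/w7.png

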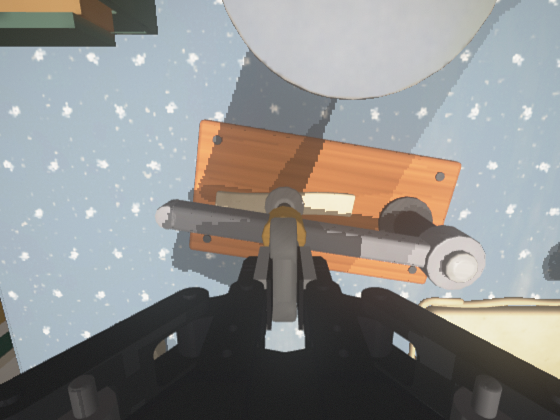

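>>> {"name": "arm_command", "arguments": {
  "series": [
    [0,[0,0,0.1],0.1],
    [0,[0,0,0.1],0.22],
    [0,[0,0,0.2],0.34],
    [0,[0,0,0.3],0.46],
    [0,[0,0,0.4],0.58],
    [0,[0,0,0.4],0.7],
    [0,[0,0,0.5],0.82],
    [0,[0,0,0.6],0.92]
  ]
}}

```text
t: 9.52
eef_pos: [0.5289, -0.1498, 0.1613]
tool_rot: [0.001, 0.948, 0.32, 0.0]
contact_force: [-0.4, -5.6, 4.2]
gripper_width: 0.126
```

```bash
cat > s.py <<'E'
from h import *
o,R=T();print(o['t'],o['eef_pos'],"q",np.round(o['q'],3),"F",np.round(o['contact_force'],1),"M",np.round(o['torque'],3),o['gripper_width'],"az",np.arctan2(R[1,0],R[0,0]))
E
cat > w.py <<'E'
import sys
from h import *
im=read_camera("wrist");cv2.imwrite(f"pics/{sys.argv[1]}.png",im)
E
python3 s.py; python3 w.py w8
```

```text
9.525 [ 0.52885285 -0.14978023  0.16125011] q [-0.447  0.481  0.797  1.979 -0.449  0.863  1.244] F [-0.4 -5.6  4.2] M [-1.232  0.3    0.067] 0.12592137425469066 az 0.6506486390834542
```

View pics/w8.png

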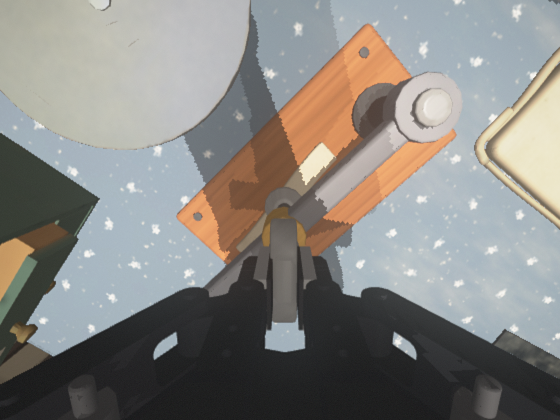

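>>> {"name": "arm_command", "arguments": {
  "series": [
    [0,[0,0,0.1],0.1],
    [0,[0,0,0.1],0.22],
    [0,[0,0,0.2],0.34],
    [0,[0,0,0.3],0.46],
    [0,[0,0,0.4],0.58],
    [0,[0,0,0.4],0.7],
    [0,[0,0,0.5],0.82],
    [0,[0,0,0.6],0.92]
  ]
}}

```text
t: 10.58
eef_pos: [0.5288, -0.1499, 0.1607]
tool_rot: [0.001, 0.991, -0.134, 0.001]
contact_force: [-3.0, -6.4, 4.3]
gripper_width: 0.126
```

```bash
python3 s.py; python3 w.py w9
```

```text
10.575 [ 0.52879065 -0.14986694  0.1606528 ] q [-0.593  0.593  1.039  1.987 -0.641  0.932  0.509] F [-3.  -6.4  4.3] M [-1.312  0.388  0.026] 0.12568526644580638 az -0.26920658342599085
```

View pics/w9.png

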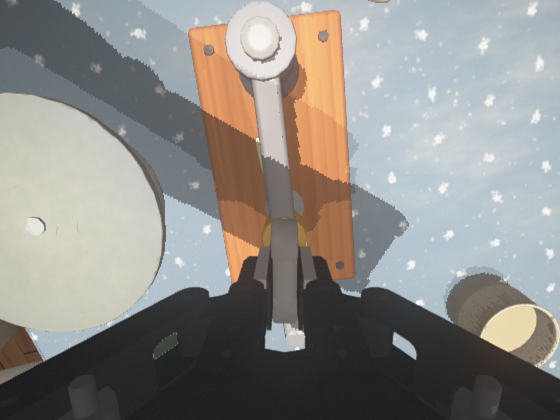

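>>> {"name": "arm_command", "arguments": {
  "series": [
    [0,[0,0,0.1],0.08],
    [0,[0,0,0.1],0.16],
    [0,[0,0,0.2],0.24],
    [0,[0,0,0.2],0.32],
    [0,[0,0,0.3],0.4]
  ]
}}

```text
t: 11.25
eef_pos: [0.5287, -0.15, 0.1604]
tool_rot: [0.001, 0.945, -0.328, 0.001]
contact_force: [-2.0, -5.5, 6.3]
gripper_width: 0.123
```

```bash
python3 s.py
python3 - <<'E'
from h import *
cv2.imwrite("pics/s10.png",read_camera("scene"))
E
```

```text
11.25 [ 0.52870728 -0.14995342  0.16038458] q [-0.641  0.658  1.137  1.989 -0.73   0.978  0.195] F [-2.  -5.5  6.3] M [-1.277  0.466  0.01 ] 0.1229928215770736 az -0.668413958870474
```

View pics/s10.png

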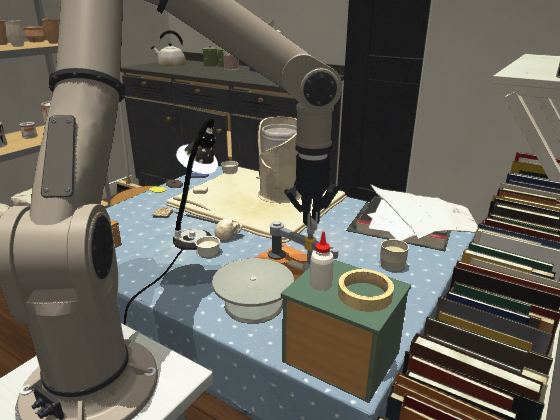

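>>> {"name": "arm_command", "arguments": {
  "series": [
    [0,[0,0,0.1],0.08],
    [0,[0,0,0.1],0.16],
    [0,[0,0,0.2],0.24]
  ]
}}

```text
t: 11.68
eef_pos: [0.5287, -0.1499, 0.1602]
tool_rot: [0.001, 0.899, -0.439, 0.001]
contact_force: [-2.4, -6.1, 5.9]
gripper_width: 0.126
```

```bash
python3 s.py; python3 w.py w11
```

```text
11.675 [ 0.52869446 -0.14993705  0.16024469] q [-0.664  0.701  1.193  1.991 -0.783  1.011  0.004] F [-2.4 -6.1  5.9] M [-1.346  0.538  0.034] 0.12619597707023894 az -0.9083757097011279
```

View pics/w11.png

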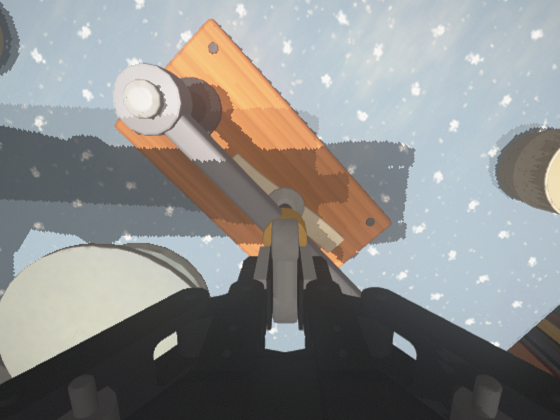

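>>> {"name": "arm_command", "arguments": {
  "series": [
    [0,[0,0,0.1],0.08],
    [0,[0,0,0.1],0.16],
    [0,[0,0,0.2],0.24]
  ]
}}

```text
t: 12.1
eef_pos: [0.5287, -0.1499, 0.1601]
tool_rot: [0.001, 0.84, -0.543, 0.001]
contact_force: [-2.4, -5.6, 6.5]
gripper_width: 0.129
```

```bash
python3 s.py
```

```text
12.1 [ 0.52865023 -0.14994953  0.16007391] q [-0.683  0.746  1.246  1.992 -0.835  1.047 -0.188] F [-2.4 -5.6  6.5] M [-1.295  0.601  0.038] 0.12897402742884417 az -1.1483847368234763
```

>>> {"name": "arm_command", "arguments": {
  "series": [
    [0,[0,0,0.1],0.08],
    [0,[0,0,0.1],0.16],
    [0,[0,0,0.1],0.2]
  ]
}}

```text
t: 12.48
eef_pos: [0.5286, -0.1499, 0.1599]
tool_rot: [0.001, 0.781, -0.624, 0.001]
contact_force: [-1.9, -5.0, 7.0]
gripper_width: 0.126
```

```bash
python3 s.py; python3 w.py w12
```

```text
12.475 [ 0.52860212 -0.14991116  0.15992961] q [-0.696  0.785  1.288  1.992 -0.875  1.08  -0.35 ] F [-1.9 -5.   7. ] M [-1.234  0.621 -0.008] 0.12610156333372916 az -1.3474921730176095
```

View pics/w12.png

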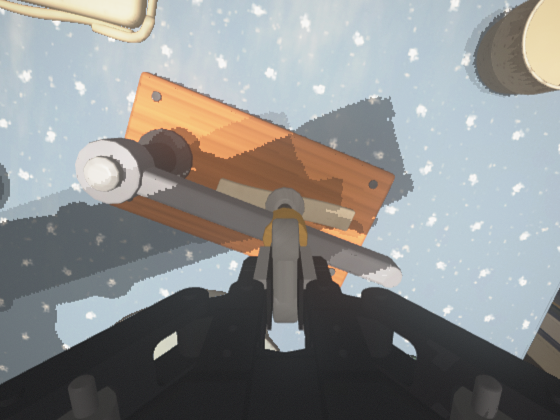

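>>> {"name": "arm_command", "arguments": {
  "series": [
    [0,[0,0,0.1],0.08],
    [0,[0,0,0.1],0.16],
    [0,[0,0,0.1],0.2]
  ]
}}

```text
t: 12.9
eef_pos: [0.5286, -0.1499, 0.1598]
tool_rot: [0.001, 0.715, -0.699, 0.001]
contact_force: [-2.4, -5.4, 6.4]
gripper_width: 0.128
```

```bash
python3 s.py
```

```text
12.9 [ 0.52860401 -0.14989054  0.15982741] q [-0.706  0.823  1.327  1.993 -0.914  1.113 -0.515] F [-2.4 -5.4  6.4] M [-1.272  0.582  0.042] 0.12835549076686345 az -1.5474541072070014
```

>>> {"name": "arm_command", "arguments": {
  "series": [
    [0,[0,0,0.1],0.08],
    [0,[0,0,0.1],0.16],
    [0,[0,0,0.1],0.16]
  ]
}}

```text
t: 13.28
eef_pos: [0.5285, -0.1499, 0.1597]
tool_rot: [-0.001, -0.657, 0.754, -0.001]
contact_force: [-1.7, -4.5, 7.3]
gripper_width: 0.126
```

```bash
python3 s.py
```

```text
13.275 [ 0.52854554 -0.14989165  0.15970468] q [-0.712  0.852  1.354  1.993 -0.941  1.137 -0.65 ] F [-1.7 -4.5  7.3] M [-1.159  0.657 -0.09 ] 0.12645026075570934 az -1.7068333010775505
```

>>> {"name": "arm_command", "arguments": {
  "series": [
    [0,[0,0,0.1],0.06],
    [0,[0,0,0.1],0.12]
  ]
}}

```text
t: 13.52
eef_pos: [0.5286, -0.1497, 0.1598]
tool_rot: [-0.001, -0.612, 0.791, -0.001]
contact_force: [-4.1, -4.9, 7.6]
gripper_width: 0.128
```

```bash
python3 s.py
```

```text
13.525 [ 0.52864131 -0.1497411   0.15975522] q [-0.716  0.87   1.371  1.993 -0.957  1.154 -0.754] F [-4.1 -4.9  7.6] M [-1.279  0.901  1.878] 0.1277329442623433 az -1.8237878757455017
```

>>> {"name": "arm_command", "arguments": {
  "series": [
    [0,[0,0,0.1],0.06],
    [0,[0,0,0.1],0.12]
  ]
}}

```text
t: 13.78
eef_pos: [0.5288, -0.1497, 0.1599]
tool_rot: [-0.002, -0.566, 0.825, -0.001]
contact_force: [-5.0, -5.8, 10.4]
gripper_width: 0.128
```

```bash
python3 s.py;python3 w.py w13
```

```text
13.775 [ 0.52877086 -0.14966615  0.15985394] q [-0.718  0.886  1.385  1.992 -0.969  1.168 -0.858] F [-5.  -5.8 10.4] M [-1.403  1.218  3.671] 0.12793967068440995 az -1.9388572483417237
```

View pics/w13.png

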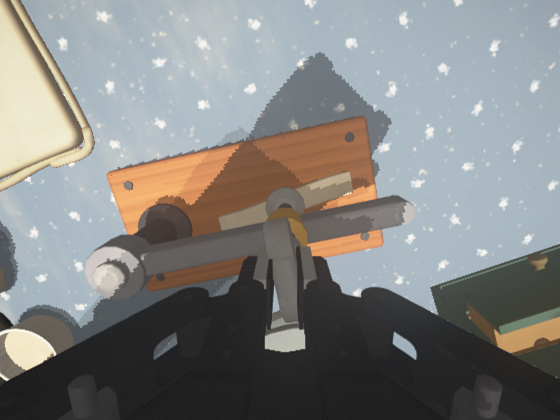

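>>> {"name": "arm_command", "arguments": {
  "series": [
    [0,[0,0,0],-0.08],
    [0,[0,0,0],-0.16],
    [0,[0,0,0],-0.235],
    [0,[0,0,0],-0.235]
  ]
}}

```text
t: 14.32
eef_pos: [0.5286, -0.1499, 0.1597]
tool_rot: [-0.0, -0.656, 0.755, -0.001]
contact_force: [-2.2, -5.4, 6.8]
gripper_width: 0.128
```

```bash
python3 s.py;python3 w.py w14
python3 - <<'E'
import cv2,numpy as np
ims=[cv2.imread(f"pics/{n}.png")[200:350,235:335] for n in ("w12","w13","w14")]
cv2.imwrite("pics/cmp14.png",cv2.resize(np.hstack(ims),None,fx=2.6,fy=2.6))
E
```

```text
14.325 [ 0.52855346 -0.14990842  0.15970342] q [-0.71   0.84   1.343  1.993 -0.93   1.127 -0.663] F [-2.2 -5.4  6.8] M [-1.198  0.729  0.053] 0.1279060160623188 az -1.709874727737152
```

View pics/cmp14.png

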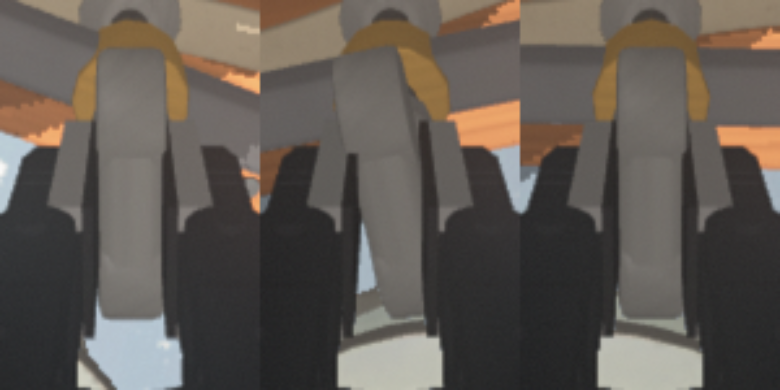

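>>> {"name": "arm_command", "arguments": {
  "series": [
    [0,[0,0,-0.1],-0.1],
    [0,[0,0,-0.1],-0.2],
    [0,[0,0,-0.2],-0.3],
    [0,[0,0,-0.3],-0.4],
    [0,[0,0,-0.3],-0.5],
    [0,[0,0,-0.4],-0.6],
    [0,[0,0,-0.4],-0.7],
    [0,[0,0,-0.5],-0.79]
  ]
}}

```text
t: 15.38
eef_pos: [0.5287, -0.15, 0.1602]
tool_rot: [0.001, 0.896, -0.443, 0.001]
contact_force: [-2.9, -5.2, 6.9]
gripper_width: 0.132
```

>>> {"name": "arm_command", "arguments": {
  "series": [
    [0,[0,0,-0.1],-0.1],
    [0,[0,0,-0.1],-0.2],
    [0,[0,0,-0.2],-0.3],
    [0,[0,0,-0.3],-0.4],
    [0,[0,0,-0.3],-0.5],
    [0,[0,0,-0.4],-0.6],
    [0,[0,0,-0.4],-0.7],
    [0,[0,0,-0.5],-0.788]
  ]
}}

```text
t: 16.38
eef_pos: [0.5288, -0.15, 0.1607]
tool_rot: [0.001, 0.998, -0.065, 0.001]
contact_force: [-2.5, -5.6, 6.6]
gripper_width: 0.132
```

```bash
python3 s.py;python3 w.py w15
python3 - <<'E'
from h import *
cv2.imwrite("pics/top15.png",read_camera("top"))
E
python3 s.py
```

```text
16.375 [ 0.52884523 -0.1499518   0.16070238] q [-0.563  0.563  0.986  1.986 -0.596  0.912  0.606] F [-2.5 -5.6  6.6] M [-1.212  0.52  -0.083] 0.13179324537751208 az -0.13016841907192775
16.475 [ 0.52880153 -0.14995148  0.16069851] q [-0.563  0.563  0.985  1.986 -0.596  0.912  0.605] F [-1.3 -5.1  7.4] M [-1.313  0.494  0.031] 0.12670196466858014 az -0.1310642129856856
```

View pics/w15.png

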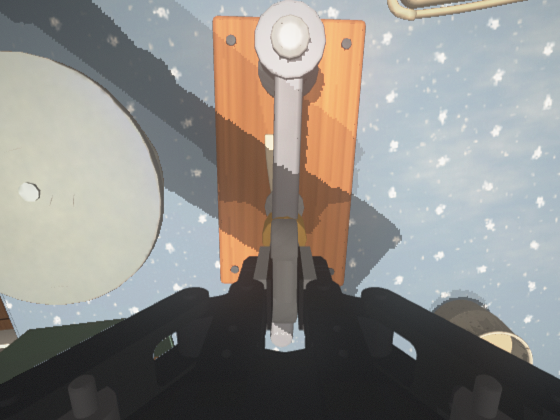

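View pics/top15.png

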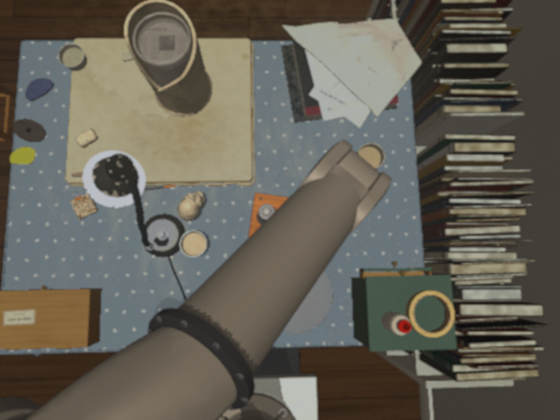

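Run:
```python
from h import *
m=camera_model("wrist")
im=cv2.imread("pics/w15.png");crop(im,200,0,180,290,2,"w15c.png")
az=lambda a,b: np.arctan2(*(b-a)[1::-1])
print("arm",az(plane(m,(289.5,34),.116),plane(m,(282.5,338),.105)))
print("base",az(plane(m,(213,17),.018),plane(m,(222,283),.018)),az(plane(m,(365,22),.018),plane(m,(346,270),.018)))
a=cv2.imread("pics/top0.png").astype(int);b=cv2.imread("pics/top15.png").astype(int)
for n,(x0,y0,x1,y1) in dict(skull=(178,190,208,222),pot=(178,228,212,258),cup=(368,140,384,170)).items(): print(n,abs(a-b)[y0:y1,x0:x1].mean())
```

```text
arm -1.723050938687047
base -1.7247489002590681 -1.7201984388402587
skull 5.598611111111111
pot 5.939542483660131
cup 6.555555555555555
```

View pics/w15c.png

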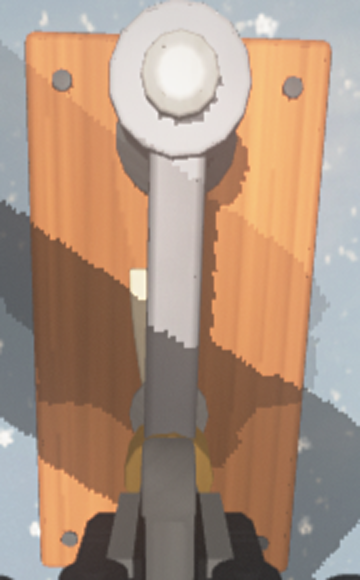

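Run:
```python
from h import *
print(bot.hand_in())
```

```text
the job is handed in; nothing more can be done
None
```

The job is handed in: the clamp arm is home, and the thumbscrew was seated and then backed off a quarter turn. The gripper is still holding the wing there. It took about 16.5 s of the 72 s allowed.

- **Swing arm:** I pushed the arm's end with closed fingers until it stopped moving under about 27 N. In the last wrist picture it points at -1.723 rad, against -1.720 to -1.725 for the base edges.
- **Seating:** I turned the wing clockwise about 3.28 rad until the torque rose sharply. I then went about 0.23 rad further against the stop, reaching 3.7 N m. The wing tilted in the pads, but it lined up again when I eased off. The seat came out at a tool angle of about -1.707 rad, good to about 0.006 rad.
- **Back-off:** The last tool angle was -0.131 rad, so the screw is 1.576 rad from the seat, against 1.571 for a quarter turn. The wing is aligned with the pads, and the torque about the screw is down to friction level.
- **Bystanders:** The skull and the squat pot show no movement in the top view. The robot arm now covers part of the speckled pot there, and the part still visible is unchanged.

No check failed. Two readings are weaker than the rest: single torque readings scattered by up to about 0.09 N m, and a steady side force of about 6 N plus 7 N upward stayed on the gripper while it held the wing.

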